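Brush out the gilded jar and fill it with glazed stones

TASK

Take the long brush off its stand and brush out the cobalt-blue jar with three full up-and-down strokes, each going nearly to the bottom and back up towards the mouth, then hang the brush back on its stand. After that pick up the aluminium tray, tip the three yellow glazed stones off its open end into the jar, and set the empty tray down flat on the table. Leave the jar standing where it is and do not knock any of the other pottery and pots about.

Things in the scene. Friction and masses are not known exactly. Their poses are not given: they have to be found in the camera images.
- jar: open cobalt-blue ceramic jar with gold blossoms and bands, loose, 0.6 kg, 120 high; outer diameter 100 at the foot, 120 at mid-height, 106 at the rim; wall 5, inner floor 6 above the underside, mouth 96 wide inside. Origin: centre of its underside, z up. Jar, stand and tray share out three areas of the table (left, middle, right) at random
- jar_mouth (a point): centre of the jar's mouth, at rim height (120 above the jar's underside)
- stand: brush stand, fixed to the table, turned up to 0.5 rad: grey base plate (130 x 90 x 10, x from -40 to 90) and grey post (42 wide, 153 high, x from 50 to 66) carrying a level yellow fork. Origin: on the table, under the axis of the hung brush; z up; the fork opens towards -x (to the robot at yaw 0)
- fork (a point): a point of the stand: between the prong tops, 145 above the table, on the axis of the hung brush. Two prongs along the stand's x, 18 apart inside, each 13 wide, from the post to x = -34, 10 thick. On top of each prong a stop 8 high at x = -34 to -28; a cross stop as high at x = 29 to 35
- brush: round brush, 200 long, 0.12 kg, hanging loose and upright, grip up, collar on the fork between the stops. Cream-white bristle head, diameter 60, from 0 to 75 along its axis; steel shaft, diameter 10, to 125; red collar disc, diameter 44, from 125 to 132; red round grip, diameter 20, from 132 to 200. Origin: centre of the head's lower end (20 above the table when hung); z towards the grip
- brush_collar (a point): centre of the underside of the brush's collar, 125 from its lower end; 145 above the table when hung. The head does not pass between the prongs: lift 10 to 25 mm so that the collar clears the stops, slide it out level at least 70 mm towards the stand's -x, then raise it; hang it back the same way
- tray: long narrow aluminium tray, 150 x 62, 0.2 kg: floor 4 thick, walls 4 thick up to z = 24 on the long sides and the +x end; the -x end is open, without a lip. Black post at the +x end, 80 high; black handle bar over the centre line, x from -31 to 71, 16 wide, z from 62 to 80. Origin: centre of its underside; z up, x from the open end to the post. Open end to the robot within 0.6 rad
- tray_spout (a point): middle of the tray floor's open edge, at (-75, 0, 4) in the tray's frame
- tray_grip (a point): middle of the grasp on the handle bar, at (0, 0, 71) in the tray's frame, above the tray's centre of mass
- stone0: yellow-orange glazed ceramic stone, 30 x 28 x 24, rounded, 40 g, slippery: it slides off the tray at a slope of about 15 to 25 degrees (45 is plenty). Origin: its centre. Lies on the tray in a row with the others
- stone1: yellow-orange glazed ceramic stone, 30 x 28 x 24, rounded, 40 g, slippery: it slides off the tray at a slope of about 15 to 25 degrees (45 is plenty). Origin: its centre. Lies on the tray in a row with the others
- stone2: yellow-orange glazed ceramic stone, 30 x 28 x 24, rounded, 40 g, slippery: it slides off the tray at a slope of about 15 to 25 degrees (45 is plenty). Origin: its centre. Lies on the tray in a row with the others
- vase_a: small closed-up finished vase, cobalt blue with gold, diameter 60, 120 high, loose; leave alone. Origin: centre of its underside
- vase_b: another vase just like vase_a; leave alone
- glaze_pot: white screw jar with an orange cap, diameter 56, 85 high, loose; leave alone. Origin: centre of its underside
- mug: white ceramic cup, rim diameter 76, 90 high, loose; leave alone. Origin: centre of its underside
- wood_block: brown wooden block 100 x 45 x 35, loose; leave alone. Origin: centre of its underside
- bowl: white ceramic bowl, rim diameter 100, 45 high, loose; leave alone. Origin: centre of its underside
Mind the look-alikes: they are no part of the job. Leave any pink look-alike of the stone2 alone.

How it is judged:
By the outcome, as a careful person would: the job done as asked, in the order asked, and still so for the second after the job is handed in, with the robot touching nothing.
It also fails if it takes over 72 s, if anything falls off the work surface, if the arm or the gripper's body presses on something with over 40 N, if the wrist force passes 120 N, or if a joint passes its speed limit or range.

ROBOT

A 7-joint arm with a two-finger parallel gripper is mounted at the origin on the work surface. World frame = base frame: x ahead of the robot, y to its left, z up, the work surface at z = 0. Lengths are in m, angles in rad, forces in N, time in s.
With the tool pointing down it reaches from about 0.35 to 0.9 m from the base axis. Payload 19.9 kg.
Tool frame: the origin (TCP) lies midway between the tips of the shut fingers; the grasp point (between the pads) lies 19 mm behind it (hold_point_z is the distance from the TCP to the grasp point, in m); z points along the fingers, y is the line along which they close (so a half turn about z gives the same grasp; the last joint's range is limited). The gripper opens to 94 mm and grips with 3 to 60 N. Pads are 16 mm wide; open, the fingers measure 119 mm over their backs; the gripper's body (75 mm by 177 mm) begins 78 mm behind the grasp point.
Start: joints at [-1.236, 0.417, -0.01, 1.614, 0.005, 1.111, -0.053], TCP at [0.23, 0.581, 0.205] pointing down, gripper open.
Joint ranges: [-2.81, 2.81], [-0.39, 2.02], [-1.27, 1.25], [0.06, 2.57], [-1.19, 4.33], [0.19, 2], [-2.82, 2.82]. Speed limits (rad/s): [1.89, 1.89, 2.39, 2.39, 3.01, 3.01, 3.01].

INTERFACE

Orientations are given as a unit quaternion [x, y, z, w].
In Python, from rig import observe, get_image, job_done, hold_point_z gives the robot as it stands.
- The arm moves only by the tool send_rows, never from a script. Its argument "deltas" is a list of rows, each a list of 3 entries, a list of its own where there are three numbers: the shift along the tool's x, y, z each as a share of 0.3 m, from -1 to 1, then the turn, a rotation vector about the tool's x, y, z each as a share of 45 degrees, from -1 to 1, then the closure, from -1 (fully open) to 1 (shut). A call has 1 to 8 rows; each row is the pose to reach, as a shift and turn from the pose commanded when the call began, along the tool's axes at that moment; what a row does not reach only later rows make up. A row lasts 1/12 s, in which the tool goes at most 41.7 mm and 7.16 degrees, less where a joint would pass 70% of its speed; a pose out of reach is approached as far as the arm can. A call with a number of a shift or a turn outside -1 to 1 is refused whole. A call with a gripper value outside its range is refused whole. The fingers move at their own pace and stop on an object; the grip force is fixed at half the most. Time passes only in rows, so rows that repeat a pose let the fingers close. It gives the time, the measured TCP pose, the force, the opening and the grip force at its end, in the units of the state.
- observe(): the state, without advancing time (a new reading comes with each control period).
- get_image(name): name is "side" or "top"; returns a dict with "pixels" (420x560x3 uint8, red, green, blue), "mtx" (3x3 intrinsics, pixels), "pose" (4x4, takes a point from camera to world coordinates). Camera axes: x right, y up, looking along -z (the intrinsics and any distortion apply to the point x, -y, -z); pixel columns grow to the right and rows downward; lengths in m; the calibration is good to about 2 mm. A picture is of the moment at which its call begins. There is no depth.
- job_done(): hands the job in; it is judged then, once.
The state is a dict: "time_s": time; "q": joint angles; "qd": joint speeds; "joint_torque": joint torques, N m; "ee_pos": TCP position; "eef_rot": TCP orientation; "wrist_force": force on the tool from outside, world axes, zero at the start; "torque": the same for the moment, N m; "width": finger opening in m; "gripper_force": force on a finger pad.
Only numpy, scipy, OpenCV 4.12 (cv2) and the standard library are available. Lean on these libraries where they do the work, as an engineer would, in place of code of your own. Each camera call takes 0.05 s, during which the arm holds its last target. There are 200 camera calls.

## Working session

There is one attempt and no reset: what is moved stays moved. The work goes in short steps, Python scripts to look and compute and a tool call to move; the robot and the scene stay as the last step left them, time stands still between calls to the robot, and variables do not carry over. Pictures are saved under pics/ and viewed, at most 10 in all, crops included, and the job is handed in when it is done.

Besides the shell and the picture viewer there is one more tool, called after ">>>" as name(argument=value, ...), one argument or row to a line, values as JSON. send_rows: Moves the arm, as the interface text tells. Its arguments: {"type":"object","properties":{"deltas":{"type":"array","items":{"type":"array"}}},"required":["deltas"]}

```bash
mkdir -p pics; ls; python3 - <<'E'
from rig import *
import rig,cv2,numpy as np
print(observe()); print(hold_point_z)
for n in("side","top"):
    d=get_image(n); cv2.imwrite(f"pics/{n}0.png",d["pixels"][:,:,::-1]); print(n,d["mtx"],d["pose"],[k for k in d])
    np.savez(f"{n}0.npz",**d)
E
```

```text
pics
{'time_s': 0.0, 'q': array([-1.23549656,  0.41795755, -0.01031024,  1.61416916,  0.00469855,
        1.11070358, -0.05297715]), 'qd': array([-0.00075097,  0.00160274, -0.00070759, -0.0009335 , -0.00024807,
        0.00103259, -0.00114519]), 'joint_torque': array([ 9.80151926e-04, -8.51242089e+01,  6.39320668e-01, -4.25999808e+01,
       -4.87849116e-02,  1.84927712e-02,  1.43325906e-04]), 'ee_pos': array([0.2298353 , 0.58080014, 0.20483762]), 'eef_rot': array([ 1.87269098e-01,  9.82308463e-01, -6.02756173e-04, -7.07088881e-05]), 'wrist_force': array([ 0.61870504,  0.24594602, -0.11896177]), 'torque': array([ 0.02257919,  0.02939421, -0.01991696]), 'gripper_force': 0.0, 'width': 0.09408973220817464}
0.0188
side [[423.53587804   0.         285.00838694]
 [  0.         423.53587804 207.39292624]
 [  0.           0.           1.        ]] [[ 0.81163569  0.32464494 -0.48564717  0.1387245 ]
 [-0.58408345  0.46479918 -0.66543839 -0.68282297]
 [ 0.00969719  0.82375202  0.56686734  0.65190463]
 [ 0.          0.          0.          1.        ]] ['pixels', 'mtx', 'pose']
top [[391.30002725   0.         279.91348871]
 [  0.         391.30002725 204.34711882]
 [  0.           0.           1.        ]] [[-0.12402222  0.96994981 -0.20932238  0.43550136]
 [-0.9922779  -0.12085954  0.02788433 -0.03205556]
 [ 0.0017478   0.21116425  0.97744903  0.93916028]
 [ 0.          0.          0.          1.        ]] ['pixels', 'mtx', 'pose']
```

View pics/top0.png

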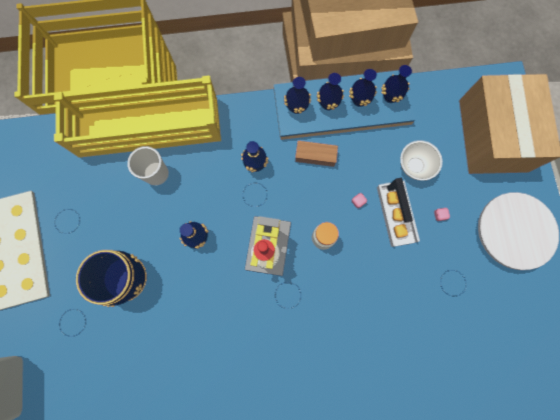

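View pics/side0.png

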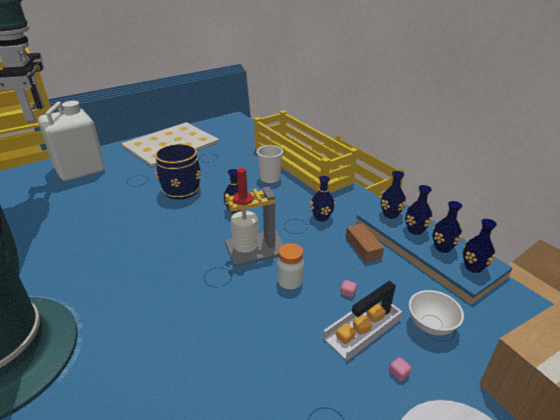

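The top picture shows the jar at left (about 108,278), the stand with the red grip in the middle (265,245), and the tray at right (398,213) with its open end down. A vase sits at (193,235), the glaze pot at (326,236) and the pink look-alikes at (360,201) and (442,214). The side picture agrees. Next I measure.

```bash
cat > h.py <<'E'
import numpy as np,cv2
def load(n): return dict(np.load(n+".npz"))
def ray(d,px):
    px=np.atleast_2d(px).astype(float);K=d["mtx"];T=d["pose"]
    v=np.c_[(px[:,0]-K[0,2])/K[0,0],-(px[:,1]-K[1,2])/K[1,1],-np.ones(len(px))]@T[:3,:3].T
    return T[:3,3],v
def plane(d,px,z):
    o,v=ray(d,px); return o+v*((z-o[2])/v[:,2])[:,None]
def tri(d1,p1,d2,p2):
    o1,v1=ray(d1,p1);o2,v2=ray(d2,p2);v1=v1[0];v2=v2[0]
    s=np.linalg.lstsq(np.c_[v1,-v2],o2-o1,rcond=None)[0]
    a=o1+s[0]*v1;b=o2+s[1]*v2;return (a+b)/2,np.linalg.norm(a-b)
def proj(d,P):
    T=d["pose"];K=d["mtx"];c=(np.atleast_2d(P)-T[:3,3])@T[:3,:3]
    return np.c_[K[0,0]*c[:,0]/-c[:,2]+K[0,2],K[1,1]*-c[:,1]/-c[:,2]+K[1,2]]
def mask(d,lo,hi,box):
    m=cv2.inRange(cv2.cvtColor(d["pixels"],cv2.COLOR_RGB2HSV),lo,hi)
    o=np.zeros_like(m);x0,y0,x1,y1=box;o[y0:y1,x0:x1]=m[y0:y1,x0:x1];return o
def pts(m): return np.argwhere(m)[:,::-1]
E
python3 - <<'E'
from h import *
np.set_printoptions(precision=4,suppress=True)
t=load("top0");s=load("side0")
# gold rim of jar
m=mask(t,(12,90,90),(32,255,255),(70,240,150,310));
hsv=cv2.cvtColor(t["pixels"],cv2.COLOR_RGB2HSV)
for n,d,b in(("top",t,(235,220,295,275)),("side",s,(220,160,285,215))):
    r=mask(d,(0,150,90),(6,255,255),b)|mask(d,(172,150,90),(180,255,255),b)
    p=pts(r);print(n,"red",len(p),p.mean(0),p.min(0),p.max(0))
    if n=="side":
        for y in range(p[:,1].min(),p[:,1].max()+1):
            q=p[p[:,1]==y][:,0];print(y,q.min(),q.max(),end="; ")
        print()
# stones
for n,d,b in(("top",t,(378,180,420,245)),("side",s,(325,300,405,350))):
    m=mask(d,(10,140,90),(30,255,255),b)
    k,l,st,c=cv2.connectedComponentsWithStats(m);print(n,[(st[i,4],c[i]) for i in range(1,k) if st[i,4]>20])
C=lambda d,b,f:cv2.resize(d["pixels"][b[1]:b[3],b[0]:b[2]],None,fx=f,fy=f,interpolation=cv2.INTER_CUBIC)
a=np.hstack([C(t,(70,240,150,315),4),C(t,(235,210,315,285),4)])[:300]
b=np.hstack([C(t,(370,175,450,250),4),C(s,(320,275,400,350),4)])
cv2.imwrite("pics/mont.png",np.vstack([a,b])[:,:,::-1])
E
```

```text
top red 290 [263.8    249.5138] [255 240] [273 259]
side red 352 [241.821  189.0142] [234 168] [252 204]
168 240 243; 169 237 245; 170 237 245; 171 237 245; 172 238 244; 173 238 244; 174 238 244; 175 238 244; 176 238 244; 177 238 244; 178 238 244; 179 238 245; 180 238 244; 181 238 245; 182 238 244; 183 238 244; 184 238 244; 185 239 244; 186 239 244; 187 239 245; 188 239 244; 189 239 244; 190 239 244; 191 239 244; 192 238 244; 193 236 249; 194 235 250; 195 234 251; 196 234 252; 197 234 252; 198 234 252; 199 234 251; 200 234 251; 201 234 249; 202 236 249; 203 237 247; 204 240 245; 
top [(np.int32(109), array([392.5596, 197.6514])), (np.int32(91), array([397.5495, 214.4615])), (np.int32(117), array([400.4615, 230.5299]))]
side [(np.int32(724), array([360.4448, 323.4503]))]
```

View pics/mont.png

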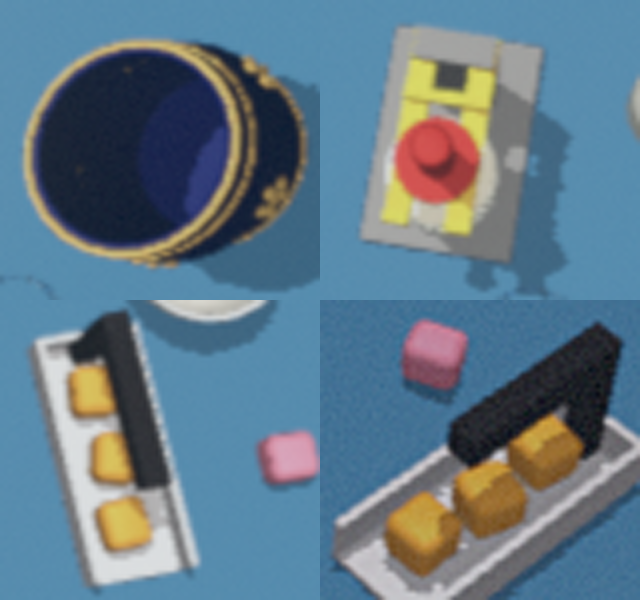

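The montage (4x) shows the jar rim, the collar disc with the grip, the base plate corners, and the tray with its bar and edges. I now fit these by ray casting.

```bash
python3 - <<'E'
from h import *
np.set_printoptions(precision=4,suppress=True)
t=load("top0");s=load("side0")
# montage px -> image px
TR=lambda p:(np.array(p,float)-[320,0])/4+[235,210]-.375
BL=lambda p:(np.array(p,float)-[0,300])/4+[370,175]-.375
TL=lambda p:np.array(p,float)/4+[70,240]-.375
rim=plane(t,TL([[24,155],[243,150],[135,40],[135,258],[40,95],[220,80],[50,225],[210,230]]),.12)[:,:2]
A=np.c_[2*rim,np.ones(len(rim))];x=np.linalg.lstsq(A,(rim**2).sum(1),rcond=None)[0];print("jar",x[:2],"R",np.sqrt(x[2]+x[:2]@x[:2]))
# side check of jar: centre of body extents mid-height
m=mask(s,(112,120,10),(130,255,110),(150,140,210,205));k,l,st,c=cv2.connectedComponentsWithStats(m);i=1+st[1:,4].argmax();print("side jar bbox",st[i],"pred",proj(s,[[*x[:2],.06],[*x[:2],.12]]))
cc=plane(t,TR([[437.5,160.5]]),.152)[0];print("collar top",cc,"grip",plane(t,TR([[433,144]]),.22)[0])
print("tri collar",tri(t,TR([437.5,160.5]),s,[243,197.3]), "grip top tri",tri(t,TR([433,144]),s,[241,169.5]))
b=plane(t,TR([[398,25],[543,45],[510,262],[360,240]]),.01)[:,:2];print("base",b,"sides",np.linalg.norm(b-np.roll(b,-1,0),axis=1))
ax=(b[0]+b[1]-b[2]-b[3]);print("yaw",np.arctan2(ax[1],ax[0]), np.arctan2(*(b[0]-b[3])[::-1]),np.arctan2(*(b[1]-b[2])[::-1])); c=b.mean(0);u=ax/np.linalg.norm(ax);print("origin from base",c-.025*u)
f=plane(t,TR([[410,59],[383,220],[495,66],[471,233]]),.145)[:,:2];print("fork",f,np.arctan2(*(f[0]-f[1])[::-1]),np.arctan2(*(f[2]-f[3])[::-1]))
h=plane(t,BL([[153,486],[115,315]]),.08)[:,:2];d=h[1]-h[0];print("bar",h,np.linalg.norm(d),np.arctan2(d[1],d[0]),"grip pt",h[0]+.031*d/np.linalg.norm(d))
tr=plane(t,BL([[33,343],[92,586],[198,566]]),.024)[:,:2];print("tray",tr,np.linalg.norm(tr[0]-tr[1]),np.linalg.norm(tr[1]-tr[2]),np.arctan2(*(tr[0]-tr[1])[::-1]))
for q in [[392.6,197.7],[397.5,214.5],[400.5,230.5]]: print("stone",plane(t,[q],.026)[0])
for n,q,z in(("vase_a",(191,237),.06),("vase_b",(255,155),.06),("glaze",(326,233),.085),("mug",(146,162),.09),("bowl",(421,160),.045)): print(n,plane(t,[q],z)[0][:2])
E
```

```text
jar [0.5045 0.3246] R 0.05615012127617787
side jar bbox [157 165  42  30 522] pred [[178.6344 171.8157]
 [175.7014 152.553 ]]
collar top [ 0.5155 -0.0112  0.152 ] grip [ 0.5164 -0.0119  0.22  ]
tri collar (array([ 0.5159, -0.0113,  0.1508]), np.float64(0.0005831927692653694)) grip top tri (array([ 0.5158, -0.0116,  0.2197]), np.float64(0.0013448945238955672))
base [[ 0.6139  0.0067]
 [ 0.591  -0.0785]
 [ 0.4659 -0.0427]
 [ 0.4893  0.043 ]] sides [0.0883 0.1301 0.0888 0.1297]
yaw -0.2808293328825228 -0.2829146871632261 -0.27875042650720144
origin from base [ 0.516  -0.0109]
fork [[ 0.5696 -0.0031]
 [ 0.49    0.0196]
 [ 0.5606 -0.0459]
 [ 0.4781 -0.0235]] -0.27656848208952134 -0.2647371736868433
bar [[ 0.5463 -0.3346]
 [ 0.6462 -0.3321]] 0.09991877547180876 0.024804627957806216 grip pt [ 0.5773 -0.3338]
tray [[ 0.6488 -0.2992]
 [ 0.4996 -0.3075]
 [ 0.5035 -0.3714]] 0.14937489925996053 0.06401618567814657 0.05575551013911911
stone [ 0.6138 -0.3282  0.026 ]
stone [ 0.572  -0.3322  0.026 ]
stone [ 0.5334 -0.3321  0.026 ]
vase_a [0.5738 0.1514]
vase_b [ 0.7494 -0.0135]
glaze [ 0.5419 -0.149 ]
mug [0.7526 0.2334]
bowl [ 0.6931 -0.4068]
```

```bash
cat > plan.py <<'E'
import numpy as np
from scipy.spatial.transform import Rotation as R
def rot(yaw,tilt=0,yref=None):
    # tool y horizontal at world yaw, tool z down; tilt = turn about tool y
    y=np.array([np.cos(yaw),np.sin(yaw),0]);z=np.array([0,0,-1.]);x=np.cross(y,z)
    return R.from_matrix(np.c_[x,y,z])*R.from_euler('y',tilt)
def step(p0,r0,p1,r1):
    s=r0.inv().apply(np.array(p1)-p0)/.3; w=(r0.inv()*r1).as_rotvec()/(np.pi/4)
    n=max(np.linalg.norm(s)*.3/.0417,np.linalg.norm(w)*45/7.16)
    print("s",np.round(s,3).tolist(),"w",np.round(w,3).tolist(),"rows %.1f"%n)
def plan(wps,start=None):
    from rig import observe
    o=observe();p,r=o["ee_pos"],R.from_quat(o["eef_rot"])
    print("t %.2f"%o["time_s"],"q",np.round(o["q"],2),"w %.3f"%o["width"])
    for w in wps:
        p1=np.array(w[:3]);r1=rot(*w[3:]);step(p,r,p1,r1);p,r=p1,r1
E
python3 - <<'E'
from plan import *
plan([(.30,.36,.30,.456),(.42,.12,.30,-.281),(.516,-.011,.30,-.281),(.516,-.011,.171,-.281)])
from h import *
t=load("top0");s=load("side0")
# jar rim from both views: gold pixels near rim
for n,d,b in(("top",t,(70,240,150,315)),("side",s,(150,140,210,160))):
    m=mask(d,(14,60,100),(30,255,255),b);h=cv2.convexHull(pts(m))[:,0]; 
    e=cv2.fitEllipse(h.astype(np.float32));print(n,e)
    if n=="side":print(plane(s,[e[0]],.12)[0])
E
```

```text
t 0.10 q [-1.24  0.42 -0.01  1.61  0.    1.11 -0.05] w 0.094
s [-0.488, -0.599, -0.316] w [-0.001, 0.001, 0.94] rows 6.0
s [-0.894, 0.007, 0.0] w [0.0, 0.0, 0.938] rows 6.4
s [-0.331, 0.429, 0.0] w [0.0, 0.0, 0.0] rows 3.9
s [0.0, 0.0, 0.43] w [0.0, 0.0, 0.0] rows 3.1
top ((110.2667465209961, 277.5308837890625), (56.36386489868164, 69.93305206298828), 83.43987274169922)
side ((182.5640869140625, 149.8906707763672), (21.92079734802246, 68.8223876953125), 86.58551025390625)
[0.52645967 0.32873639 0.12      ]
```

>>> send_rows(
  deltas=[
    [[-0.2,-0.25,-0.316],[0,0,0.3],-1],
    [[-0.488,-0.6,-0.316],[0,0,0.94],-1],
    [[-0.488,-0.6,-0.316],[0,0,0.94],-1],
    [[-0.488,-0.6,-0.316],[0,0,0.94],-1],
    [[-0.488,-0.6,-0.316],[0,0,0.94],-1],
    [[-0.488,-0.6,-0.316],[0,0,0.94],-1],
    [[-0.488,-0.6,-0.316],[0,0,0.94],-1],
    [[-0.488,-0.6,-0.316],[0,0,0.94],-1],
  ],
)

```text
time_s: 0.77
ee_pos: [0.3009, 0.3584, 0.3013]
eef_rot: [0.53, 0.848, 0.001, -0.0]
wrist_force: [0.0, 1.1, -0.1]
width: 0.0936
gripper_force: 0.0
```

>>> send_rows(
  deltas=[
    [[-0.894,0.007,0],[0,0,0.938],-1],
    [[-0.894,0.007,0],[0,0,0.938],-1],
    [[-0.894,0.007,0],[0,0,0.938],-1],
    [[-0.894,0.007,0],[0,0,0.938],-1],
    [[-0.894,0.007,0],[0,0,0.938],-1],
    [[-0.894,0.007,0],[0,0,0.938],-1],
    [[-0.894,0.007,0],[0,0,0.938],-1],
    [[-0.894,0.007,0],[0,0,0.938],-1],
  ],
)

```text
time_s: 1.43
ee_pos: [0.4212, 0.1173, 0.2999]
eef_rot: [0.8, 0.6, -0.0, 0.0]
wrist_force: [-0.4, -0.5, -0.2]
width: 0.0941
gripper_force: 0.0
```

>>> send_rows(
  deltas=[
    [[-0.15,0.2,0],[0,0,0],-1],
    [[-0.331,0.429,0],[0,0,0],-1],
    [[-0.331,0.429,0],[0,0,0],-1],
    [[-0.331,0.429,0],[0,0,0],-1],
    [[-0.331,0.429,0],[0,0,0],-1],
    [[-0.331,0.429,0],[0,0,0],-1],
    [[-0.331,0.429,0],[0,0,0],-1],
  ],
)

```text
time_s: 2.02
ee_pos: [0.5158, -0.0093, 0.2995]
eef_rot: [0.798, 0.602, -0.001, -0.0]
wrist_force: [-0.0, 0.1, -0.1]
width: 0.094
gripper_force: 0.0
```

```bash
python3 - <<'E'
from plan import *
from rig import *
o=observe();print(o["ee_pos"],rot(-.281).as_quat(),o["eef_rot"],o["wrist_force"])
plan([(.516,-.0113,.30,-.281),(.516,-.0113,.172,-.281),(.516,-.0113,.187,-.281),(.516-.1*np.cos(.281),-.0113+.1*np.sin(.281),.187,-.281)])
from h import *
t=load("top0");s=load("side0")
a=t["pixels"].copy();b=s["pixels"].copy()
th=np.linspace(0,2*np.pi,60)
for d,im in((t,a),(s,b)):
    for r,z in((.053,.12),(.048,.12)):
        q=proj(d,np.c_[.5045+r*np.cos(th),.3246+r*np.sin(th),0*th+z])
        cv2.polylines(im,[np.round(q*16).astype(int).reshape(-1,1,2)],True,(0,255,0),1,cv2.LINE_AA,4)
cv2.imwrite("pics/jar.png",np.hstack([cv2.resize(a[235:315,65:155],None,fx=4,fy=4),cv2.resize(b[130:210,135:225],None,fx=4,fy=4)])[:,:,::-1])
E
```

```text
[ 0.51581105 -0.00932256  0.29947035] [0.79916099 0.60111706 0.         0.        ] [ 7.98393591e-01  6.02135429e-01 -7.40582553e-04 -2.25823833e-04] [-0.04203311  0.06303245 -0.11502193]
t 2.02 q [-0.62  0.16  0.65  1.78 -0.1   1.24 -0.22] w 0.094
s [-0.006, 0.002, -0.002] w [-0.002, 0.001, 0.003] rows 0.0
s [0.0, 0.0, 0.427] w [0.0, 0.0, 0.0] rows 3.1
s [0.0, 0.0, -0.05] w [0.0, 0.0, 0.0] rows 0.4
s [-0.0, -0.333, 0.0] w [0.0, 0.0, 0.0] rows 2.4
```

View pics/jar.png

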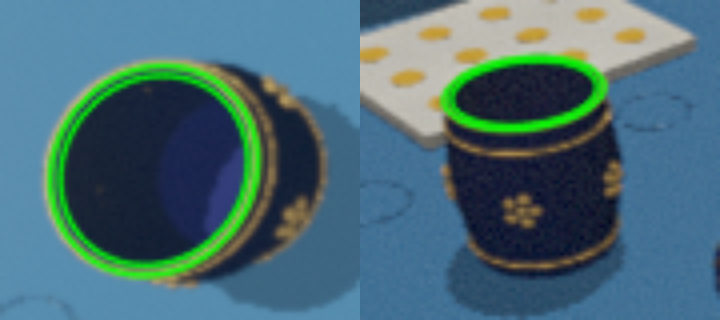

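The overlay of the measured rim covers the gold rim in both views (top view centre about 103,277), so the jar is at (0.505, 0.325). Now I descend and grip.

>>> send_rows(
  deltas=[
    [[-0.006,0.002,0.1],[0,0,0],-1],
    [[-0.006,0.002,0.22],[0,0,0],-1],
    [[-0.006,0.002,0.34],[0,0,0],-1],
    [[-0.006,0.002,0.425],[0,0,0],-1],
    [[-0.006,0.002,0.425],[0,0,0],-1],
    [[-0.006,0.002,0.425],[0,0,0],-1],
    [[-0.006,0.002,0.425],[0,0,0],1],
    [[-0.006,0.002,0.425],[0,0,0],1],
  ],
)

```text
time_s: 2.68
ee_pos: [0.5169, -0.0124, 0.1746]
eef_rot: [0.799, 0.601, 0.001, 0.0]
wrist_force: [0.1, 0.9, 0.3]
width: 0.0839
gripper_force: 0.0
```

>>> send_rows(
  deltas=[
    [[0,0,0],[0,0,0],1],
    [[0,0,0],[0,0,0],1],
    [[0,0,0],[0,0,0],1],
    [[0,0,0],[0,0,0],1],
    [[0,0,0],[0,0,0],1],
    [[0,0,0],[0,0,0],1],
    [[0,0,0],[0,0,0],1],
    [[0,0,0],[0,0,0],1],
  ],
)

```text
time_s: 3.35
ee_pos: [0.516, -0.013, 0.1728]
eef_rot: [0.799, 0.601, -0.0, 0.0]
wrist_force: [-1.1, 0.5, -0.3]
width: 0.0306
gripper_force: 0.0
```

>>> send_rows(
  deltas=[
    [[0,0,0],[0,0,0],1],
    [[0,0,0],[0,0,0],1],
    [[0,0,0],[0,0,0],1],
    [[0,0,0],[0,0,0],1],
    [[0,0,0],[0,0,0],1],
  ],
)

```text
time_s: 3.77
ee_pos: [0.5159, -0.013, 0.1727]
eef_rot: [0.799, 0.601, -0.0, 0.0]
wrist_force: [-0.7, 0.2, -0.6]
width: 0.0193
gripper_force: 30.0
```

>>> send_rows(
  deltas=[
    [[0,0,-0.02],[0,0,0],1],
    [[0,0,-0.04],[0,0,0],1],
    [[0,0,-0.055],[0,0,0],1],
    [[0,0,-0.055],[0,0,0],1],
    [[0,0,-0.055],[0,0,0],1],
  ],
)

```text
time_s: 4.18
ee_pos: [0.5162, -0.0129, 0.1897]
eef_rot: [0.799, 0.601, 0.0, 0.0]
wrist_force: [0.3, 0.0, -1.6]
width: 0.0194
gripper_force: 30.0
```

>>> send_rows(
  deltas=[
    [[0,-0.05,0],[0,0,0],1],
    [[0,-0.12,0],[0,0,0],1],
    [[0,-0.2,0],[0,0,0],1],
    [[0,-0.27,0],[0,0,0],1],
    [[0,-0.34,0],[0,0,0],1],
    [[0,-0.34,0],[0,0,0],1],
    [[0,-0.34,-0.05],[0,0,0],1],
    [[0,-0.34,-0.14],[0,0,0],1],
  ],
)

```text
time_s: 4.85
ee_pos: [0.4167, 0.0152, 0.2302]
eef_rot: [0.799, 0.601, -0.002, -0.0]
wrist_force: [0.9, 0.3, -1.9]
width: 0.0196
gripper_force: 30.0
```

>>> send_rows(
  deltas=[
    [[0,0,-0.1],[0,0,0],1],
    [[0,0,-0.2],[0,0,0],1],
    [[0,0,-0.3],[0,0,0],1],
    [[0,0,-0.37],[0,0,0],1],
    [[0,0,-0.37],[0,0,0],1],
    [[0,0,-0.37],[0,0,0],1],
  ],
)

```text
time_s: 5.35
ee_pos: [0.4185, 0.0153, 0.3426]
eef_rot: [0.799, 0.601, 0.001, 0.0]
wrist_force: [-0.7, 0.3, -0.6]
width: 0.0196
gripper_force: 30.0
```

```bash
python3 - <<'E'
from plan import *
from rig import *
o=observe();print(o["ee_pos"],o["wrist_force"])
plan([(.46,.17,.34,-.281),(.505,.325,.34,-.281),(.505,.325,.167,-.281)])
import cv2
a=get_image("side")["pixels"];b=get_image("top")["pixels"]
cv2.imwrite("pics/held.png",np.hstack([a[60:360,100:500],b[60:360,50:450]])[:,:,::-1])
E
```

```text
[0.41848095 0.0153351  0.34264721] [-0.6634786   0.34517032 -0.58038771]
t 5.35 q [-0.75 -0.12  0.59  1.91  0.07  1.33 -0.46] w 0.020
s [0.534, -0.01, 0.009] w [0.002, -0.001, 0.0] rows 3.8
s [0.538, 0.001, 0.0] w [0.0, 0.0, 0.0] rows 3.9
s [0.0, 0.0, 0.577] w [0.0, 0.0, 0.0] rows 4.1
```

View pics/held.png

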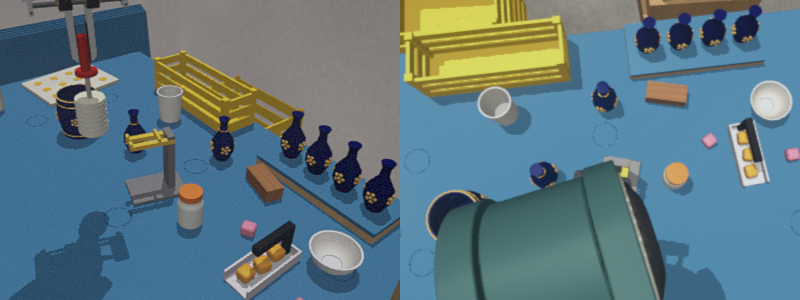

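The brush is held nearly upright in the side view (grip about 83,50, head 91,115) and the stand is empty. Next I go over the jar.

>>> send_rows(
  deltas=[
    [[0.1,0,0],[0,0,0],1],
    [[0.2,0,0],[0,0,0],1],
    [[0.3,-0.005,0.008],[0,0,0],1],
    [[0.42,-0.008,0.008],[0,0,0],1],
    [[0.54,-0.01,0.008],[0,0,0],1],
    [[0.66,-0.01,0.008],[0,0,0],1],
    [[0.78,-0.01,0.008],[0,0,0],1],
    [[0.88,-0.01,0.008],[0,0,0],1],
  ],
)

```text
time_s: 6.12
ee_pos: [0.4881, 0.2721, 0.3379]
eef_rot: [0.799, 0.602, -0.001, -0.0]
wrist_force: [-0.2, 0.5, -1.1]
width: 0.0196
gripper_force: 30.0
```

>>> send_rows(
  deltas=[
    [[0.1,0,0],[0,0,0],1],
    [[0.17,0,0],[0,0,0],1],
    [[0.195,0,0],[0,0,0],1],
    [[0.195,0,0],[0,0,0],1],
    [[0.195,0,0],[0,0,0],1],
    [[0.195,0,0],[0,0,0],1],
  ],
)

```text
time_s: 6.62
ee_pos: [0.5046, 0.3245, 0.3396]
eef_rot: [0.8, 0.601, -0.0, 0.0]
wrist_force: [0.1, 0.1, -0.6]
width: 0.0199
gripper_force: 30.0
```

```bash
python3 - <<'E'
from plan import *
from rig import *
from h import *
o=observe();print(o["ee_pos"],o["wrist_force"])
plan([(.505,.325,.34,-.281),(.505,.325,.167,-.281)])
d=get_image("side");im=d["pixels"].copy();np.savez("s1.npz",**d)
p=o["ee_pos"];P=np.array([[p[0],p[1],p[2]-.1527+z] for z in(0,.0375,.075,.125,.2)])
for q in proj(d,P):cv2.circle(im,tuple(np.round(q).astype(int)),1,(0,255,0),-1)
cv2.imwrite("pics/over.png",cv2.resize(im[20:220,100:260],None,fx=3,fy=3)[:,:,::-1])
E
```

```text
[0.50460465 0.3244971  0.33959344] [ 0.12003137  0.07883389 -0.56308113]
t 6.62 q [-0.94  0.3   0.41  1.51 -0.12  1.36 -0.8 ] w 0.020
s [0.002, 0.001, -0.001] w [-0.0, 0.001, -0.002] rows 0.0
s [0.0, 0.0, 0.577] w [0.0, 0.0, 0.0] rows 4.1
```

View pics/over.png

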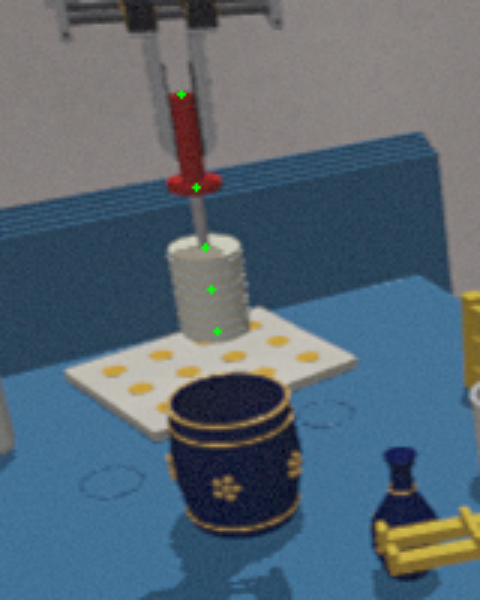

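The predicted brush axis (green dots, grip top 181,95 to head 217,331 in the crop) lies on the brush, and the jar is straight beneath. Now the three strokes.

>>> send_rows(
  deltas=[
    [[0.002,0.001,0.08],[0,0,0],1],
    [[0.002,0.001,0.17],[0,0,0],1],
    [[0.002,0.001,0.26],[0,0,0],1],
    [[0.002,0.001,0.35],[0,0,0],1],
    [[0.002,0.001,0.44],[0,0,0],1],
    [[0.002,0.001,0.52],[0,0,0],1],
    [[0.002,0.001,0.575],[0,0,0],1],
    [[0.002,0.001,0.575],[0,0,0],1],
  ],
)

```text
time_s: 7.33
ee_pos: [0.5036, 0.3247, 0.1645]
eef_rot: [0.799, 0.601, -0.002, 0.0]
wrist_force: [0.5, -0.1, -1.3]
width: 0.0198
gripper_force: 30.0
```

>>> send_rows(
  deltas=[
    [[0,0,0],[0,0,0],1],
    [[0,0,0],[0,0,0],1],
    [[0,0,-0.08],[0,0,0],1],
    [[0,0,-0.17],[0,0,0],1],
    [[0,0,-0.25],[0,0,0],1],
    [[0,0,-0.29],[0,0,0],1],
    [[0,0,-0.29],[0,0,0],1],
    [[0,0,-0.29],[0,0,0],1],
  ],
)

```text
time_s: 8.0
ee_pos: [0.5051, 0.3266, 0.2547]
eef_rot: [0.799, 0.601, 0.001, -0.0]
wrist_force: [0.1, 0.7, -2.0]
width: 0.0196
gripper_force: 30.0
```

>>> send_rows(
  deltas=[
    [[0,0,0.08],[0,0,0],1],
    [[0,0,0.17],[0,0,0],1],
    [[0,0,0.25],[0,0,0],1],
    [[0,0,0.29],[0,0,0],1],
    [[0,0,0.29],[0,0,0],1],
    [[0,0,0.29],[0,0,0],1],
    [[0,0,0.29],[0,0,0],1],
  ],
)

```text
time_s: 8.58
ee_pos: [0.5055, 0.3267, 0.1684]
eef_rot: [0.799, 0.601, 0.001, 0.0]
wrist_force: [0.5, 0.7, -1.3]
width: 0.0196
gripper_force: 30.0
```

>>> send_rows(
  deltas=[
    [[0,0,-0.08],[0,0,0],1],
    [[0,0,-0.17],[0,0,0],1],
    [[0,0,-0.25],[0,0,0],1],
    [[0,0,-0.29],[0,0,0],1],
    [[0,0,-0.29],[0,0,0],1],
    [[0,0,-0.29],[0,0,0],1],
    [[0,0,-0.29],[0,0,0],1],
  ],
)

```text
time_s: 9.17
ee_pos: [0.5046, 0.3263, 0.2533]
eef_rot: [0.799, 0.601, -0.001, 0.0]
wrist_force: [-0.1, -0.5, -1.1]
width: 0.0193
gripper_force: 30.0
```

>>> send_rows(
  deltas=[
    [[0,0,0.08],[0,0,0],1],
    [[0,0,0.17],[0,0,0],1],
    [[0,0,0.25],[0,0,0],1],
    [[0,0,0.29],[0,0,0],1],
    [[0,0,0.29],[0,0,0],1],
    [[0,0,0.29],[0,0,0],1],
    [[0,0,0.29],[0,0,0],1],
  ],
)

```text
time_s: 9.75
ee_pos: [0.5055, 0.3267, 0.1684]
eef_rot: [0.799, 0.601, 0.001, 0.0]
wrist_force: [1.1, -0.0, -0.5]
width: 0.0198
gripper_force: 30.0
```

>>> send_rows(
  deltas=[
    [[0,0,-0.08],[0,0,0],1],
    [[0,0,-0.17],[0,0,0],1],
    [[0,0,-0.25],[0,0,0],1],
    [[0,0,-0.35],[0,0,0],1],
    [[0,0,-0.45],[0,0,0],1],
    [[0,0,-0.54],[0,0,0],1],
    [[0,0,-0.575],[0,0,0],1],
    [[0,0,-0.575],[0,0,0],1],
  ],
)

```text
time_s: 10.42
ee_pos: [0.5059, 0.3269, 0.3434]
eef_rot: [0.799, 0.601, 0.003, -0.0]
wrist_force: [0.2, -0.0, -1.2]
width: 0.0195
gripper_force: 30.0
```

```bash
python3 - <<'E'
from plan import *
ex=np.array([np.cos(.281),-np.sin(.281)]);a=np.array([.516,-.0125]);b=a-.1*ex
plan([(.455,.17,.34,-.281),(*b,.34,-.281),(*b,.19,-.281),(*a,.19,-.281),(*a,.173,-.281)])
E
```

```text
t 10.42 q [-0.94  0.29  0.41  1.5  -0.12  1.36 -0.8 ] w 0.019
s [-0.549, -0.018, 0.009] w [0.004, -0.006, -0.0] rows 4.0
s [-0.528, 0.031, 0.0] w [0.0, 0.0, 0.0] rows 3.8
s [0.0, 0.0, 0.5] w [0.0, 0.0, 0.0] rows 3.6
s [0.0, 0.333, 0.0] w [0.0, 0.0, 0.0] rows 2.4
s [0.0, 0.0, 0.057] w [0.0, 0.0, 0.0] rows 0.4
```

>>> send_rows(
  deltas=[
    [[-0.08,0,0],[0,0,0],1],
    [[-0.18,-0.005,0.005],[0,0,0],1],
    [[-0.3,-0.01,0.008],[0,0,0],1],
    [[-0.42,-0.01,0.008],[0,0,0],1],
    [[-0.54,-0.01,0.008],[0,0,0],1],
    [[-0.66,-0.005,0.008],[0,0,0],1],
    [[-0.78,0,0.008],[0,0,0],1],
    [[-0.9,0.01,0.008],[0,0,0],1],
  ],
)

```text
time_s: 11.08
ee_pos: [0.4317, 0.0647, 0.3364]
eef_rot: [0.799, 0.601, -0.0, -0.0]
wrist_force: [0.7, -0.3, -0.8]
width: 0.0196
gripper_force: 30.0
```

>>> send_rows(
  deltas=[
    [[-0.1,0,0],[0,0,0],1],
    [[-0.15,0,0],[0,0,0],1],
    [[-0.175,0,0],[0,0,0],1],
    [[-0.175,0,0.1],[0,0,0],1],
    [[-0.175,0,0.2],[0,0,0],1],
    [[-0.175,0,0.3],[0,0,0],1],
    [[-0.175,0,0.3],[0,0,0],1],
  ],
)

```text
time_s: 11.67
ee_pos: [0.416, 0.0164, 0.243]
eef_rot: [0.799, 0.602, -0.003, -0.001]
wrist_force: [0.3, 0.4, -1.7]
width: 0.0194
gripper_force: 30.0
```

```bash
python3 - <<'E'
from plan import *
ex=np.array([np.cos(.281),-np.sin(.281)]);a=np.array([.516,-.0125]);b=a-.1*ex
plan([(*b,.19,-.281),(*a,.19,-.281),(*a,.173,-.281)])
E
```

```text
t 11.67 q [-0.74 -0.02  0.62  2.06  0.02  1.1  -0.4 ] w 0.019
s [0.001, 0.014, 0.177] w [-0.007, 0.005, 0.002] rows 1.3
s [0.0, 0.333, 0.0] w [0.0, 0.0, 0.0] rows 2.4
s [0.0, 0.0, 0.057] w [0.0, 0.0, 0.0] rows 0.4
```

>>> send_rows(
  deltas=[
    [[0,0,0.06],[0,0,0],1],
    [[0,0,0.12],[0,0,0],1],
    [[0,0,0.18],[0,0,0],1],
    [[0,0,0.19],[0,0,0],1],
    [[0,0,0.19],[0,0,0],1],
    [[0,0,0.19],[0,0,0],1],
    [[0,0,0.19],[0,0,0],1],
  ],
)

```text
time_s: 12.25
ee_pos: [0.4191, 0.0161, 0.1917]
eef_rot: [0.799, 0.601, 0.001, 0.0]
wrist_force: [-0.9, 1.0, -0.8]
width: 0.0194
gripper_force: 30.0
```

```bash
python3 - <<'E'
from plan import *
from rig import *
print(observe()["ee_pos"])
ex=np.array([np.cos(.281),-np.sin(.281)]);a=np.array([.516,-.0125]);b=a-.1*ex
plan([(*a,.19,-.281),(*a,.173,-.281)])
E
```

```text
[0.41914707 0.01610816 0.19170991]
t 12.25 q [-0.72  0.06  0.64  2.13 -0.04  0.97 -0.34] w 0.019
s [-0.002, 0.337, 0.006] w [0.002, -0.001, 0.0] rows 2.4
s [0.0, 0.0, 0.057] w [0.0, 0.0, 0.0] rows 0.4
```

>>> send_rows(
  deltas=[
    [[0,0.06,0],[0,0,0],1],
    [[0,0.13,0],[0,0,0],1],
    [[0,0.2,0],[0,0,0],1],
    [[0,0.27,0],[0,0,0],1],
    [[-0.002,0.336,0.003],[0,0,0],1],
    [[-0.002,0.336,0.003],[0,0,0],1],
    [[-0.002,0.336,0.003],[0,0,0],1],
    [[-0.002,0.336,0.003],[0,0,0],1],
  ],
)

```text
time_s: 12.92
ee_pos: [0.5148, -0.0125, 0.19]
eef_rot: [0.799, 0.601, 0.0, -0.0]
wrist_force: [-0.3, -0.3, -0.8]
width: 0.0198
gripper_force: 30.0
```

```bash
python3 - <<'E'
from plan import *
from rig import *
import cv2
print(observe()["ee_pos"],observe()["wrist_force"])
plan([(.516,-.0125,.173,-.281)])
im=get_image("side")["pixels"];cv2.imwrite("pics/hang.png",cv2.resize(im[130:280,180:330],None,fx=3.5,fy=3.5)[:,:,::-1])
E
```

```text
[ 0.51484378 -0.01250014  0.19004071] [-0.28977841 -0.25108351 -0.83514777]
t 12.92 q [-0.59  0.28  0.66  1.92 -0.2   1.01 -0.12] w 0.020
s [0.001, 0.004, 0.057] w [0.0, -0.0, 0.0] rows 0.4
```

View pics/hang.png

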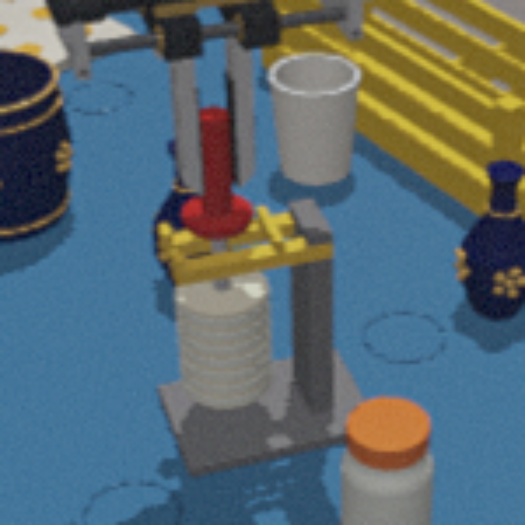

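The collar hangs between the stops above the fork (crop about 217,215) and the post is clear. Now I lower it and let go.

>>> send_rows(
  deltas=[
    [[0,0.002,0.02],[0,0,0],1],
    [[0,0.002,0.04],[0,0,0],1],
    [[0,0.002,0.057],[0,0,0],1],
    [[0,0.002,0.057],[0,0,0],1],
    [[0,0.002,0.057],[0,0,0],1],
    [[0,0.002,0.057],[0,0,0],1],
  ],
)

```text
time_s: 13.47
ee_pos: [0.5154, -0.0128, 0.1721]
eef_rot: [0.799, 0.601, -0.0, -0.0]
wrist_force: [-0.3, -0.5, -1.1]
width: 0.0196
gripper_force: 30.0
```

>>> send_rows(
  deltas=[
    [[0,0,0],[0,0,0],-0.3],
    [[0,0,0],[0,0,0],-0.3],
    [[0,0,0],[0,0,0],-0.3],
    [[0,0,0],[0,0,0],-0.3],
    [[0,0,0],[0,0,0],-0.3],
    [[0,0,0],[0,0,0],-0.3],
    [[0,0,0],[0,0,0],-0.3],
    [[0,0,0],[0,0,0],-0.3],
  ],
)

```text
time_s: 14.13
ee_pos: [0.5157, -0.0129, 0.1725]
eef_rot: [0.799, 0.601, 0.0, 0.0]
wrist_force: [-0.5, -0.5, -0.1]
width: 0.0611
gripper_force: 0.0
```

>>> send_rows(
  deltas=[
    [[0,0,-0.06],[0,0,0],-0.3],
    [[0,0,-0.15],[0,0,0],-0.3],
    [[0,0,-0.25],[0,0,0],-0.3],
    [[0,0,-0.37],[0,0,0],-0.3],
    [[0,0,-0.43],[0,0,0],-0.3],
    [[0,0,-0.43],[0,0,0],-0.3],
  ],
)

```text
time_s: 14.63
ee_pos: [0.5171, -0.0131, 0.3053]
eef_rot: [0.799, 0.601, 0.003, 0.001]
wrist_force: [1.2, 0.3, -0.6]
width: 0.0607
gripper_force: 0.0
```

```bash
python3 - <<'E'
from plan import *
from rig import *
import cv2
print(observe()["ee_pos"])
plan([(.54,-.17,.30,-.90),(.577,-.335,.30,-1.526),(.577,-.335,.052,-1.526)])
E
```

```text
[ 0.51714888 -0.01306762  0.30528055]
t 14.63 q [-0.64  0.16  0.69  1.77 -0.11  1.25 -0.21] w 0.061
s [-0.482, 0.218, 0.017] w [0.005, -0.005, 0.788] rows 5.0
s [-0.245, 0.507, 0.0] w [0.0, 0.0, 0.797] rows 5.0
s [0.0, 0.0, 0.827] w [0.0, 0.0, 0.0] rows 5.9
```

>>> send_rows(
  deltas=[
    [[-0.2,0.1,0.01],[0,0,0.3],-0.3],
    [[-0.482,0.218,0.01],[0,0,0.788],-0.3],
    [[-0.482,0.218,0.01],[0,0,0.788],-0.3],
    [[-0.482,0.218,0.01],[0,0,0.788],-0.3],
    [[-0.482,0.218,0.01],[0,0,0.788],-0.3],
    [[-0.482,0.218,0.01],[0,0,0.788],-0.3],
    [[-0.482,0.218,0.01],[0,0,0.788],-0.3],
  ],
)

```text
time_s: 15.22
ee_pos: [0.5383, -0.1694, 0.2977]
eef_rot: [0.944, 0.331, -0.001, -0.0]
wrist_force: [-0.3, 0.7, -0.3]
width: 0.061
gripper_force: 0.0
```

>>> send_rows(
  deltas=[
    [[-0.245,0.507,0],[0,0,0.797],-0.3],
    [[-0.245,0.507,0],[0,0,0.797],-0.3],
    [[-0.245,0.507,0],[0,0,0.797],-0.3],
    [[-0.245,0.507,0],[0,0,0.797],-0.3],
    [[-0.245,0.507,0],[0,0,0.797],-0.3],
    [[-0.245,0.507,0],[0,0,0.797],-0.3],
    [[-0.245,0.507,0],[0,0,0.797],-0.3],
    [[-0.245,0.507,0],[0,0,0.797],-0.3],
  ],
)

```text
time_s: 15.88
ee_pos: [0.5761, -0.3327, 0.2983]
eef_rot: [1.0, 0.027, 0.0, -0.001]
wrist_force: [-0.2, 0.6, 0.4]
width: 0.0609
gripper_force: 0.0
```

```bash
python3 - <<'E'
from plan import *
from rig import *
from h import *
print(observe()["ee_pos"])
plan([(.577,-.335,.30,-1.526),(.577,-.335,.052,-1.526)])
d=get_image("side");im=d["pixels"].copy();s=load("side0")
# handle bar & brush check; predicted grip pts drawn; tray model edges for yaw .045 centre (.577,-.335)
def tr(P,y=.045,c=(.577,-.335)):
    P=np.array(P,float);return np.c_[c[0]+P[:,0]*np.cos(y)-P[:,1]*np.sin(y),c[1]+P[:,0]*np.sin(y)+P[:,1]*np.cos(y),P[:,2]]
for L in ([(-.075,.031,.0),(-.075,-.031,.0),(.075,-.031,.0)],[(-.031,.008,.08),(-.031,-.008,.08),(.071,-.008,.08),(.071,.008,.08),(-.031,.008,.08)],[(-.075,.031,.024),(.075,.031,.024),(.075,-.031,.024),(-.075,-.031,.024)]):
    q=proj(d,tr(L));cv2.polylines(im,[np.round(q*16).astype(int).reshape(-1,1,2)],False,(0,255,0),1,cv2.LINE_AA,4)
a=cv2.resize(im[265:365,310:420],None,fx=4,fy=4);b=cv2.resize(im[150:270,200:280],None,fx=3.333,fy=3.333)
cv2.imwrite("pics/tray.png",np.hstack([a,b])[:,:,::-1])
E
```

```text
[ 0.57613623 -0.3326797   0.29834917]
t 15.88 q [-0.13  0.58  0.96  1.41 -0.48  1.39 -0.68] w 0.061
s [0.002, 0.008, -0.006] w [-0.001, -0.0, 0.011] rows 0.1
s [0.0, 0.0, 0.827] w [0.0, 0.0, 0.0] rows 5.9
```

View pics/tray.png

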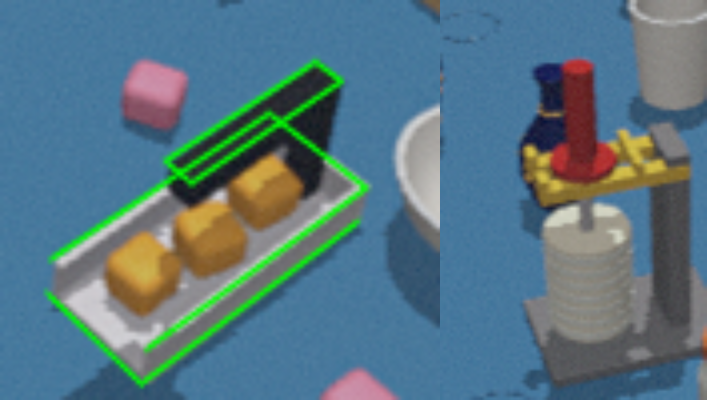

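The drawn tray outline lies on the tray within about 2 mm, and the brush hangs in its fork (right crop 578,160). Now I descend onto the bar.

>>> send_rows(
  deltas=[
    [[0.002,0.004,0.12],[0,0,0.01],-0.3],
    [[0.002,0.004,0.24],[0,0,0.01],-0.3],
    [[0.002,0.004,0.36],[0,0,0.01],-0.3],
    [[0.002,0.004,0.48],[0,0,0.01],-0.3],
    [[0.002,0.004,0.6],[0,0,0.01],-0.3],
    [[0.002,0.004,0.7],[0,0,0.01],-0.3],
    [[0.002,0.004,0.78],[0,0,0.01],-0.3],
    [[0.002,0.004,0.82],[0,0,0.01],-0.3],
  ],
)

```text
time_s: 16.6
ee_pos: [0.5758, -0.3333, 0.0498]
eef_rot: [1.0, 0.021, -0.001, -0.001]
wrist_force: [0.2, 1.1, 0.4]
width: 0.0609
gripper_force: 0.0
```

>>> send_rows(
  deltas=[
    [[0,0,0],[0,0,0],-0.3],
    [[0,0,0],[0,0,0],-0.3],
    [[0,0,0],[0,0,0],1],
    [[0,0,0],[0,0,0],1],
    [[0,0,0],[0,0,0],1],
    [[0,0,0],[0,0,0],1],
    [[0,0,0],[0,0,0],1],
    [[0,0,0],[0,0,0],1],
  ],
)

```text
time_s: 17.27
ee_pos: [0.5762, -0.336, 0.0527]
eef_rot: [1.0, 0.019, 0.0, 0.0]
wrist_force: [0.2, 0.1, -0.6]
width: 0.0249
gripper_force: 0.0
```

>>> send_rows(
  deltas=[
    [[0,0,0],[0,0,0],1],
    [[0,0,0],[0,0,0],1],
    [[0,0,0],[0,0,0],1],
    [[0,0,0],[0,0,0],1],
    [[0,0,0],[0,0,0],1],
    [[0,0,0],[0,0,0],1],
  ],
)

```text
time_s: 17.77
ee_pos: [0.576, -0.3361, 0.0525]
eef_rot: [1.0, 0.019, -0.0, 0.0]
wrist_force: [-0.6, -0.9, 0.5]
width: 0.0156
gripper_force: 29.9
```

```bash
python3 - <<'E'
from plan import *
from rig import *
o=observe();print(o["ee_pos"],o["wrist_force"],o["gripper_force"])
J=np.array([.505,.325]);e=J/np.linalg.norm(J);yj=np.arctan2(e[1],e[0])-np.pi/2;print("yj",yj)
def tcp(S,yaw,t): return S-rot(yaw,t).apply([-.075,0,.048])
S=np.array([*(J+.022*e),.133])
p=o["ee_pos"]
W=[(*p[:2],.36,-1.526,-.15),(.56,-.15,.36,-1.35,-.15),(.56,.05,.36,-1.2,-.15),(.56,.25,.36,-1.05,-.15),(*tcp(S+[0,0,.06],yj,0),yj,0),(*tcp(S,yj,0),yj,0)]
for t in(12,24,36,48):W.append((*tcp(S,yj,np.radians(t)),yj,np.radians(t)))
for w in W:print(np.round(w,3))
plan(W)
E
```

```text
[ 0.57599166 -0.33607379  0.05249474] [-0.57948227 -0.88080256  0.48817042] 29.93544191122055
yj -0.9989585968779364
[ 0.576 -0.336  0.36  -1.526 -0.15 ]
[ 0.56 -0.15  0.36 -1.35 -0.15]
[ 0.56  0.05  0.36 -1.2  -0.15]
[ 0.56  0.25  0.36 -1.05 -0.15]
[ 0.587  0.377  0.241 -0.999  0.   ]
[ 0.587  0.377  0.181 -0.999  0.   ]
[ 0.577  0.371  0.196 -0.999  0.209]
[ 0.565  0.363  0.207 -0.999  0.419]
[ 0.551  0.354  0.216 -0.999  0.628]
[ 0.536  0.345  0.221 -0.999  0.838]
t 17.77 q [-0.05  0.81  0.8   1.63 -0.67  0.99 -0.56] w 0.016
s [-0.0, 0.0, -1.025] w [-0.001, -0.191, -0.01] rows 7.4
s [-0.025, -0.622, 0.004] w [-0.033, 0.0, -0.222] rows 4.5
s [0.144, -0.65, -0.022] w [-0.029, 0.0, -0.189] rows 4.8
s [0.239, -0.621, -0.036] w [-0.029, 0.0, -0.189] rows 4.8
s [0.344, -0.325, 0.349] w [-0.005, 0.191, -0.065] rows 4.2
s [0.0, 0.0, 0.2] w [0.0, 0.0, 0.0] rows 1.4
s [-0.039, -0.0, -0.048] w [0.0, 0.267, 0.0] rows 1.7
s [-0.039, 0.0, -0.048] w [0.0, 0.267, -0.0] rows 1.7
s [-0.039, -0.0, -0.048] w [0.0, 0.267, 0.0] rows 1.7
s [-0.039, -0.0, -0.048] w [-0.0, 0.267, -0.0] rows 1.7
```

>>> send_rows(
  deltas=[
    [[0,0,-0.02],[0,0,0],1],
    [[0,0,-0.05],[0,0,0],1],
    [[0,0,-0.1],[0,-0.03,0],1],
    [[0,0,-0.16],[0,-0.07,0],1],
    [[0,0,-0.22],[0,-0.11,0],1],
    [[0,0,-0.29],[0,-0.15,0],1],
    [[0,0,-0.36],[0,-0.18,0],1],
    [[0,0,-0.43],[0,-0.19,0],1],
  ],
)

```text
time_s: 18.43
ee_pos: [0.5764, -0.3355, 0.183]
eef_rot: [0.997, 0.019, -0.075, 0.002]
wrist_force: [0.2, -0.6, -4.2]
width: 0.016
gripper_force: 29.9
```

```bash
python3 - <<'E'
from plan import *
from rig import *
import cv2
o=observe();print(o["ee_pos"],o["wrist_force"],o["gripper_force"])
im=get_image("side")["pixels"];cv2.imwrite("pics/lift.png",cv2.resize(im[170:390,270:470],None,fx=2.5,fy=2.5)[:,:,::-1])
W=[(.576,-.336,.36,-1.526,-.15),(.56,-.15,.36,-1.35,-.15),(.56,.05,.36,-1.2,-.15)]
plan(W)
E
```

```text
[ 0.57641419 -0.33547156  0.18302177] [ 0.23377739 -0.58098791 -4.18808716] 29.93511289358139
t 18.48 q [-0.1   0.76  0.91  1.42 -0.49  1.35 -0.69] w 0.016
s [-0.089, -0.001, -0.569] w [0.002, -0.004, -0.009] rows 4.1
s [-0.025, -0.622, 0.004] w [-0.033, 0.0, -0.222] rows 4.5
s [0.144, -0.65, -0.022] w [-0.029, 0.0, -0.189] rows 4.8
```

View pics/lift.png

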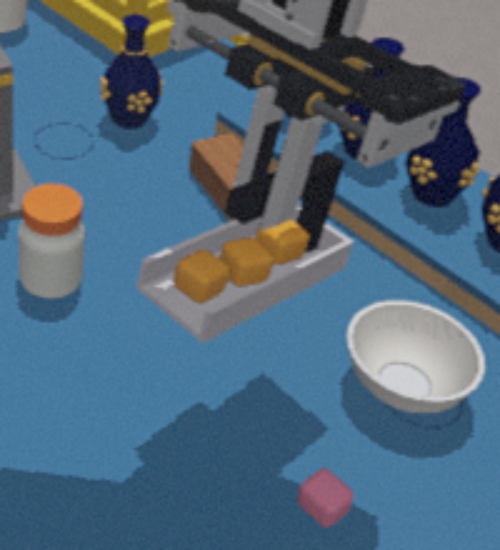

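The tray is up with all three stones lying in a row in it (crop 202,275 to 285,242). I carry it across gently.

>>> send_rows(
  deltas=[
    [[-0.01,0,-0.06],[0,0,0],1],
    [[-0.02,0,-0.13],[0,0,0],1],
    [[-0.03,0,-0.2],[0,0,0],1],
    [[-0.045,0,-0.28],[0,0,0],1],
    [[-0.06,0,-0.36],[0,0,0],1],
    [[-0.07,0,-0.44],[0,0,0],1],
    [[-0.08,0,-0.51],[0,0,0],1],
    [[-0.085,0,-0.55],[0,0,0],1],
  ],
)

```text
time_s: 19.15
ee_pos: [0.5753, -0.3364, 0.3512]
eef_rot: [0.997, 0.018, -0.073, 0.002]
wrist_force: [0.2, 0.0, -2.1]
width: 0.0161
gripper_force: 29.9
```

>>> send_rows(
  deltas=[
    [[0,-0.03,0],[0,0,-0.01],1],
    [[0,-0.08,0],[0,0,-0.03],1],
    [[-0.005,-0.15,0],[-0.005,0,-0.05],1],
    [[-0.01,-0.23,0],[-0.01,0,-0.08],1],
    [[-0.015,-0.32,0],[-0.015,0,-0.11],1],
    [[-0.02,-0.41,0],[-0.02,0,-0.14],1],
    [[-0.02,-0.5,0],[-0.025,0,-0.17],1],
    [[-0.025,-0.59,0.004],[-0.03,0,-0.2],1],
  ],
)

```text
time_s: 19.82
ee_pos: [0.5607, -0.1571, 0.3469]
eef_rot: [0.992, 0.099, -0.075, 0.007]
wrist_force: [0.4, 0.8, -3.2]
width: 0.0156
gripper_force: 29.9
```

```bash
python3 - <<'E'
from plan import *
from rig import *
o=observe();print(o["ee_pos"],o["wrist_force"],o["gripper_force"])
plan([(.56,.05,.36,-1.2,-.15),(.56,.25,.36,-1.05,-.15)])
E
```

```text
[ 0.56067157 -0.15708181  0.34692413] [ 0.39468943  0.82750234 -3.19160912] 29.935758411884308
t 19.82 q [-0.49  0.48  1.    1.44 -0.31  1.55 -0.86] w 0.016
s [0.126, -0.677, -0.063] w [-0.034, 0.0, -0.217] rows 5.0
s [0.239, -0.621, -0.036] w [-0.029, 0.0, -0.189] rows 4.8
```

>>> send_rows(
  deltas=[
    [[0.02,-0.08,-0.03],[-0.005,0,-0.03],1],
    [[0.03,-0.17,-0.05],[-0.01,0,-0.06],1],
    [[0.05,-0.26,-0.06],[-0.015,0,-0.09],1],
    [[0.065,-0.35,-0.06],[-0.02,0,-0.12],1],
    [[0.08,-0.44,-0.06],[-0.025,0,-0.15],1],
    [[0.1,-0.53,-0.06],[-0.03,0,-0.18],1],
    [[0.115,-0.62,-0.06],[-0.03,0,-0.2],1],
    [[0.126,-0.68,-0.06],[-0.034,0,-0.217],1],
  ],
)

```text
time_s: 20.48
ee_pos: [0.5599, 0.0522, 0.3589]
eef_rot: [0.98, 0.185, -0.074, 0.014]
wrist_force: [-0.3, 0.4, -3.1]
width: 0.0158
gripper_force: 29.9
```

>>> send_rows(
  deltas=[
    [[0.03,-0.08,0],[-0.004,0,-0.02],1],
    [[0.06,-0.16,-0.01],[-0.008,0,-0.05],1],
    [[0.09,-0.24,-0.015],[-0.012,0,-0.07],1],
    [[0.12,-0.32,-0.02],[-0.016,0,-0.1],1],
    [[0.15,-0.4,-0.025],[-0.02,0,-0.12],1],
    [[0.18,-0.48,-0.03],[-0.024,0,-0.15],1],
    [[0.21,-0.55,-0.035],[-0.027,0,-0.17],1],
    [[0.235,-0.61,-0.035],[-0.029,0,-0.19],1],
  ],
)

```text
time_s: 21.15
ee_pos: [0.561, 0.248, 0.3598]
eef_rot: [0.963, 0.258, -0.072, 0.02]
wrist_force: [-0.0, -0.2, -3.5]
width: 0.0159
gripper_force: 29.9
```

```bash
cat > pour.py <<'E'
from plan import *
J=np.array([.505,.325]);e=J/np.linalg.norm(J);yj=np.arctan2(e[1],e[0])-np.pi/2
S=np.array([*(J+.022*e),.133])
def wp(t,dz=0):
    t=np.radians(t);return (*(S+[0,0,dz]-rot(yj,t).apply([-.075,0,.048])),yj,t)
E
python3 - <<'E'
from pour import *
from rig import *
o=observe();print(o["ee_pos"],o["wrist_force"],o["gripper_force"])
plan([wp(-5,.1),wp(0,.03),wp(8,0)])
E
```

```text
[0.56103911 0.24798809 0.3597821 ] [-1.53293321e-03 -2.25788057e-01 -3.45288825e+00] 29.9353489279747
t 21.15 q [-1.02  0.51  0.86  1.32 -0.33  1.62 -1.24] w 0.016
s [0.341, -0.332, 0.236] w [-0.006, 0.08, -0.062] rows 3.8
s [0.005, -0.0, 0.211] w [0.0, 0.111, 0.0] rows 1.5
s [-0.025, -0.0, 0.067] w [0.0, 0.178, 0.0] rows 1.1
```

>>> send_rows(
  deltas=[
    [[0.03,-0.03,0.02],[0,0,0],1],
    [[0.08,-0.08,0.05],[0,0.01,-0.01],1],
    [[0.14,-0.13,0.09],[0,0.03,-0.02],1],
    [[0.2,-0.19,0.13],[0,0.04,-0.03],1],
    [[0.26,-0.25,0.18],[-0.003,0.06,-0.045],1],
    [[0.31,-0.3,0.215],[-0.006,0.07,-0.055],1],
    [[0.341,-0.332,0.236],[-0.006,0.08,-0.062],1],
    [[0.341,-0.332,0.236],[-0.006,0.08,-0.062],1],
  ],
)

```text
time_s: 21.82
ee_pos: [0.5899, 0.3787, 0.2715]
eef_rot: [0.959, 0.281, -0.043, 0.013]
wrist_force: [-0.5, -0.8, -3.3]
width: 0.0158
gripper_force: 29.9
```

>>> send_rows(
  deltas=[
    [[0,0,0.03],[0,0.01,0],1],
    [[0,0,0.07],[0,0.03,0],1],
    [[0.003,0,0.11],[0,0.05,0],1],
    [[0.005,0,0.15],[0,0.08,0],1],
    [[0.005,0,0.19],[0,0.1,0],1],
    [[0.005,0,0.21],[0,0.11,0],1],
    [[0.005,0,0.21],[0,0.11,0],1],
    [[0.005,0,0.21],[0,0.11,0],1],
  ],
)

```text
time_s: 22.48
ee_pos: [0.5876, 0.3737, 0.2126]
eef_rot: [0.96, 0.28, -0.0, 0.0]
wrist_force: [-0.4, -0.2, -2.3]
width: 0.016
gripper_force: 29.9
```

```bash
python3 - <<'E'
from pour import *
from rig import *
import cv2
from h import proj
o=observe();print(o["ee_pos"],o["wrist_force"],o["gripper_force"])
plan([wp(0,.03),wp(8,0),wp(48,0)])
for t in(0,8,16,24,32,40,48): step(np.array(wp(8)[:3]),rot(*wp(8)[3:]),wp(t)[:3],rot(*wp(t)[3:]))
d=get_image("side");im=d["pixels"].copy()
sp=o["ee_pos"]+R.from_quat(o["eef_rot"]).apply([-.075,0,.048]);print("spout",sp,"want",S)
q=proj(d,[sp])[0];cv2.circle(im,tuple(np.round(q).astype(int)),2,(255,0,255),-1)
cv2.imwrite("pics/pour0.png",cv2.resize(im[50:220,100:280],None,fx=3,fy=3)[:,:,::-1])
E
```

```text
[0.58761024 0.37367996 0.21255809] [-0.40946225 -0.15688289 -2.29983153] 29.93550807237625
t 22.48 q [-1.1   0.65  0.78  1.42 -0.46  1.25 -1.28] w 0.016
s [0.004, -0.013, 0.005] w [0.0, 0.0, -0.005] rows 0.1
s [-0.025, -0.0, 0.067] w [0.0, 0.178, 0.0] rows 1.1
s [-0.161, -0.0, -0.123] w [-0.0, 0.889, 0.0] rows 5.6
s [0.02, 0.0, 0.036] w [0.0, -0.178, 0.0] rows 1.1
s [0.0, 0.0, 0.0] w [0.0, 0.0, 0.0] rows 0.0
s [-0.025, -0.0, -0.033] w [0.0, 0.178, -0.0] rows 1.1
s [-0.054, 0.0, -0.063] w [0.0, 0.356, 0.0] rows 2.2
s [-0.087, 0.0, -0.088] w [0.0, 0.533, 0.0] rows 3.4
s [-0.123, 0.0, -0.108] w [-0.0, 0.711, -0.0] rows 4.5
s [-0.161, -0.0, -0.123] w [-0.0, 0.889, 0.0] rows 5.6
spout [0.52436768 0.33333037 0.16458633] want [0.52349997 0.33690592 0.133     ]
```

View pics/pour0.png

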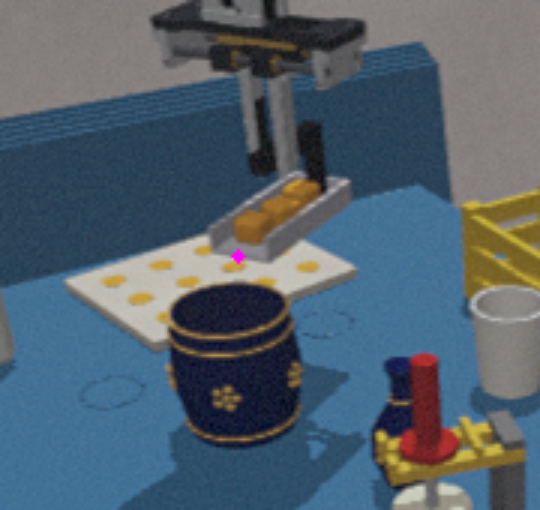

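The tray is level over the jar with all three stones in it. The predicted spout (crop 238,256) lies on the tray's open edge. Now I pour.

>>> send_rows(
  deltas=[
    [[0,-0.01,0.02],[0,0.04,0],1],
    [[-0.005,-0.013,0.04],[0,0.09,-0.005],1],
    [[-0.015,-0.013,0.06],[0,0.14,-0.005],1],
    [[-0.021,-0.013,0.072],[0,0.178,-0.005],1],
    [[-0.021,-0.013,0.072],[0,0.178,-0.005],1],
    [[-0.021,-0.013,0.072],[0,0.178,-0.005],1],
  ],
)

```text
time_s: 23.03
ee_pos: [0.5801, 0.3741, 0.1913]
eef_rot: [0.957, 0.282, 0.067, -0.02]
wrist_force: [0.5, 0.0, -2.6]
width: 0.0158
gripper_force: 29.9
```

>>> send_rows(
  deltas=[
    [[-0.012,0,-0.017],[0,0.089,0],1],
    [[-0.025,0,-0.033],[0,0.178,0],1],
    [[-0.039,0,-0.049],[0,0.267,0],1],
    [[-0.054,0,-0.063],[0,0.356,0],1],
    [[-0.07,0,-0.076],[0,0.444,0],1],
    [[-0.087,0,-0.088],[0,0.533,0],1],
    [[-0.105,0,-0.098],[0,0.622,0],1],
    [[-0.123,0,-0.108],[0,0.711,0],1],
  ],
)

```text
time_s: 23.7
ee_pos: [0.5466, 0.3533, 0.2181]
eef_rot: [0.903, 0.266, 0.322, -0.096]
wrist_force: [-0.5, 1.5, -2.1]
width: 0.0156
gripper_force: 29.9
```

```bash
python3 - <<'E'
from pour import *
from rig import *
import cv2
from h import *
o=observe();print(o["ee_pos"],o["wrist_force"],o["gripper_force"])
plan([wp(40),wp(48)])
sp=o["ee_pos"]+R.from_quat(o["eef_rot"]).apply([-.075,0,.048]);print("spout",sp,"want",S)
d=get_image("side")
m=mask(d,(10,140,90),(26,255,255),(150,90,230,165));k,l,st,c=cv2.connectedComponentsWithStats(m);print([(st[i],c[i]) for i in range(1,k) if st[i,4]>10])
E
```

```text
[0.54659914 0.35329106 0.21814899] [-0.48807239  1.49148238 -2.08332857] 29.935213029384613
t 23.70 q [-1.38  0.22  0.83  2.14 -0.7   0.21 -0.97] w 0.016
s [-0.005, 0.004, -0.003] w [-0.004, 0.015, 0.001] rows 0.1
s [-0.025, -0.0, -0.033] w [-0.0, 0.178, 0.0] rows 1.1
spout [0.52332798 0.33842091 0.1334948 ] want [0.52349997 0.33690592 0.133     ]
[(array([180, 110,  13,  11,  84], dtype=int32), array([187.44047619, 114.89285714])), (array([177, 123,  12,  12, 102], dtype=int32), array([182.49019608, 128.07843137])), (array([150, 137,   7,   3,  14], dtype=int32), array([153.28571429, 137.78571429])), (array([171, 136,  12,  12, 114], dtype=int32), array([176.22807018, 141.45614035])), (array([199, 138,   7,   2,  12], dtype=int32), array([202. , 138.5])), (array([159, 143,   7,   2,  13], dtype=int32), array([162.23076923, 143.53846154]))]
```

>>> send_rows(
  deltas=[
    [[0,0,0],[0,0,0],1],
    [[0,0,0],[0,0,0],1],
    [[0,0,0],[0,0,0],1],
    [[0,0,0],[0,0,0],1],
    [[0,0,0],[0,0,0],1],
    [[0,0,0],[0,0,0],1],
  ],
)

```text
time_s: 24.25
ee_pos: [0.5466, 0.3538, 0.2171]
eef_rot: [0.904, 0.267, 0.321, -0.096]
wrist_force: [0.1, 0.1, -1.8]
width: 0.0158
gripper_force: 29.9
```

```bash
cat > st.py <<'E'
from pour import *
from rig import *
from h import *
def chk():
    o=observe();print("t",o["time_s"],o["ee_pos"],o["wrist_force"],np.round(o["q"],2))
    for n,b in(("side",(130,80,260,230)),("top",(60,200,180,330))):
        d=get_image(n);cv2.imwrite(f"last_{n}.png",d["pixels"][:,:,::-1])
        m=mask(d,(10,140,90),(26,255,255),b);k,l,s,c=cv2.connectedComponentsWithStats(m);print(n,[(s[i].tolist()) for i in range(1,k) if s[i,4]>25])
E
python3 -c "
from st import *
chk()"
```

```text
t 24.25 [0.54662668 0.35384177 0.21707433] [ 0.12151052  0.11523548 -1.79940147] [-1.38  0.22  0.83  2.14 -0.7   0.21 -0.97]
side [[254, 117, 6, 32, 150], [225, 189, 35, 23, 302]]
top [[107, 277, 19, 22, 158]]
```

The tray is empty by colour and by weight (the force fell by about 1.2 N). Next I raise it, level it and take it back.

```bash
python3 - <<'E'
from pour import *
plan([wp(20,.09),wp(0,.16),(.56,.25,.36,-1.05),(.56,.05,.36,-1.2),(.56,-.15,.36,-1.35),(.576,-.336,.25,-1.533),(.576,-.336,.053,-1.533)])
E
```

```text
t 24.35 q [-1.38  0.22  0.83  2.14 -0.71  0.21 -0.97] w 0.016
s [0.228, 0.006, -0.145] w [-0.004, -0.425, 0.002] rows 2.7
s [0.119, 0.0, -0.124] w [0.0, -0.444, -0.0] rows 2.8
s [-0.304, 0.309, -0.063] w [0.0, 0.0, 0.065] rows 3.2
s [-0.332, 0.578, 0.0] w [0.0, 0.0, 0.191] rows 4.8
s [-0.242, 0.621, 0.0] w [0.0, 0.0, 0.191] rows 4.8
s [-0.084, 0.617, 0.367] w [0.0, 0.0, 0.233] rows 5.2
s [0.0, 0.0, 0.657] w [0.0, 0.0, 0.0] rows 4.7
```

>>> send_rows(
  deltas=[
    [[0.04,0,-0.04],[0,-0.05,0],1],
    [[0.09,0,-0.07],[0,-0.14,0],1],
    [[0.14,0,-0.1],[0,-0.23,0],1],
    [[0.19,0.003,-0.13],[0,-0.33,0],1],
    [[0.228,0.006,-0.145],[0,-0.425,0],1],
    [[0.228,0.006,-0.145],[0,-0.425,0],1],
  ],
)

```text
time_s: 24.85
ee_pos: [0.5706, 0.368, 0.2967]
eef_rot: [0.944, 0.28, 0.166, -0.049]
wrist_force: [1.9, 0.7, -2.2]
width: 0.0159
gripper_force: 29.9
```

>>> send_rows(
  deltas=[
    [[0.03,0,-0.03],[0,-0.11,0],1],
    [[0.06,0,-0.06],[0,-0.22,0],1],
    [[0.09,0,-0.09],[0,-0.33,0],1],
    [[0.119,0,-0.124],[0,-0.444,0],1],
    [[0.119,0,-0.124],[0,-0.444,0],1],
    [[0.119,0,-0.124],[0,-0.444,0],1],
  ],
)

```text
time_s: 25.35
ee_pos: [0.5877, 0.3769, 0.34]
eef_rot: [0.959, 0.283, 0.001, -0.0]
wrist_force: [1.3, -1.0, -3.1]
width: 0.0158
gripper_force: 29.9
```

>>> send_rows(
  deltas=[
    [[-0.1,0.1,-0.03],[0,0,0.02],1],
    [[-0.2,0.2,-0.063],[0,0,0.04],1],
    [[-0.304,0.309,-0.063],[0,0,0.065],1],
    [[-0.304,0.309,-0.063],[0,0,0.065],1],
    [[-0.304,0.309,-0.063],[0,0,0.065],1],
  ],
)

```text
time_s: 25.77
ee_pos: [0.5594, 0.2461, 0.3599]
eef_rot: [0.966, 0.257, 0.001, -0.002]
wrist_force: [0.1, -0.0, -2.4]
width: 0.0159
gripper_force: 29.9
```

```bash
python3 - <<'E'
from st import *
chk()
plan([(.56,.05,.36,-1.2),(.56,-.15,.36,-1.35),(.576,-.336,.25,-1.533)])
E
```

```text
t 25.7667 [0.5594348  0.24609314 0.35992857] [ 1.20582501e-01 -2.39523152e-03 -2.44972481e+00] [-1.2   0.46  1.08  1.46 -0.41  1.46 -1.18]
side [[254, 117, 6, 32, 152], [225, 189, 35, 23, 308]]
top [[107, 277, 19, 21, 142]]
t 25.87 q [-1.2   0.46  1.07  1.46 -0.41  1.46 -1.18] w 0.016
s [-0.332, 0.578, -0.005] w [-0.005, -0.002, 0.195] rows 4.8
s [-0.242, 0.621, 0.0] w [0.0, 0.0, 0.191] rows 4.8
s [-0.084, 0.617, 0.367] w [0.0, 0.0, 0.233] rows 5.2
```

>>> send_rows(
  deltas=[
    [[-0.07,0.12,0],[0,0,0.04],1],
    [[-0.14,0.24,0],[0,0,0.08],1],
    [[-0.21,0.36,0],[0,0,0.12],1],
    [[-0.28,0.48,0],[0,0,0.16],1],
    [[-0.332,0.578,-0.005],[0,0,0.195],1],
    [[-0.332,0.578,-0.005],[0,0,0.195],1],
  ],
)

```text
time_s: 26.37
ee_pos: [0.5603, 0.0435, 0.3611]
eef_rot: [0.984, 0.18, 0.001, -0.001]
wrist_force: [-0.2, -0.2, -1.5]
width: 0.016
gripper_force: 29.9
```

>>> send_rows(
  deltas=[
    [[-0.05,0.12,0],[0,0,0.04],1],
    [[-0.1,0.24,0],[0,0,0.08],1],
    [[-0.14,0.36,0],[0,0,0.12],1],
    [[-0.19,0.48,0],[0,0,0.15],1],
    [[-0.242,0.62,0],[0,0,0.19],1],
    [[-0.242,0.62,0],[0,0,0.19],1],
  ],
)

```text
time_s: 26.87
ee_pos: [0.5588, -0.157, 0.3602]
eef_rot: [0.994, 0.106, 0.0, 0.0]
wrist_force: [-1.6, -1.1, -2.1]
width: 0.0157
gripper_force: 29.9
```

>>> send_rows(
  deltas=[
    [[-0.02,0.12,0.05],[0,0,0.04],1],
    [[-0.035,0.24,0.12],[0,0,0.09],1],
    [[-0.05,0.36,0.2],[0,0,0.13],1],
    [[-0.065,0.48,0.28],[0,0,0.18],1],
    [[-0.084,0.617,0.367],[0,0,0.233],1],
    [[-0.084,0.617,0.367],[0,0,0.233],1],
    [[-0.084,0.617,0.367],[0,0,0.233],1],
  ],
)

```text
time_s: 27.45
ee_pos: [0.5752, -0.3377, 0.2469]
eef_rot: [1.0, 0.018, -0.002, -0.001]
wrist_force: [-0.8, 0.5, -1.9]
width: 0.0155
gripper_force: 30.0
```

```bash
python3 - <<'E'
from st import *
chk()
plan([(.576,-.336,.25,-1.533),(.576,-.336,.07,-1.533),(.576,-.336,.0525,-1.533)])
im=cv2.imread("last_top.png");hsv=cv2.cvtColor(im,cv2.COLOR_BGR2HSV)
m=cv2.inRange(hsv,(8,110,40),(28,255,255))[245:312:2,74:140:1]
for r in m: print("".join("#" if v else "." for v in r))
E
```

```text
t 27.45 [ 0.57516992 -0.33770118  0.24690188] [-0.75319303  0.49475869 -1.87706304] [-0.16  0.67  1.04  1.47 -0.58  1.34 -0.61]
side [[254, 117, 6, 32, 149], [225, 189, 35, 23, 300]]
top [[107, 277, 19, 21, 143]]
t 27.55 q [-0.17  0.67  1.04  1.47 -0.58  1.34 -0.62] w 0.016
s [-0.003, 0.003, -0.002] w [-0.002, 0.001, 0.002] rows 0.0
s [0.0, 0.0, 0.6] w [0.0, 0.0, 0.0] rows 4.3
s [0.0, 0.0, 0.058] w [0.0, 0.0, 0.0] rows 0.4
..................................................................
..................................................................
..................................................................
..................................................................
...........................................#......................
..................................................................
..........................................................##......
..................................................#..........##...
....................................................#.............
.....................................................#............
...
[... 904 characters left out ...]
##########.......#............
.................................############...#............###..
..................................########........#...............
..................................######....#...#.................
.........................................##.......................
......................................##..........................
...............................###...#............................
..................................................................
..................................................................
..................................................................
..................................................................
```

>>> send_rows(
  deltas=[
    [[0,0,0.1],[0,0,0],1],
    [[0,0,0.2],[0,0,0],1],
    [[0,0,0.3],[0,0,0],1],
    [[0,0,0.4],[0,0,0],1],
    [[0,0,0.5],[0,0,0],1],
    [[0,0,0.56],[0,0,0],1],
    [[0,0,0.6],[0,0,0],1],
    [[0,0,0.6],[0,0,0],1],
  ],
)

```text
time_s: 28.22
ee_pos: [0.5766, -0.3332, 0.0685]
eef_rot: [1.0, 0.02, -0.001, -0.002]
wrist_force: [0.5, 0.0, -1.7]
width: 0.0156
gripper_force: 30.0
```

>>> send_rows(
  deltas=[
    [[0,0,0],[0,0,0],1],
    [[0,0,0.015],[0,0,0],1],
    [[0,0,0.03],[0,0,0],1],
    [[0,0,0.042],[0,0,0],1],
    [[0,0,0.052],[0,0,0],1],
    [[0,0,0.052],[0,0,0],1],
    [[0,0,0.052],[0,0,0],1],
    [[0,0,0.052],[0,0,0],1],
  ],
)

```text
time_s: 28.88
ee_pos: [0.5763, -0.3354, 0.0546]
eef_rot: [1.0, 0.019, -0.0, -0.001]
wrist_force: [0.3, -0.6, -2.3]
width: 0.0157
gripper_force: 30.0
```

```bash
python3 - <<'E'
from plan import *
from rig import *
o=observe();print(o["ee_pos"],o["wrist_force"],o["torque"],o["eef_rot"])
plan([(.576,-.336,.0525,-1.533)])
E
```

```text
[ 0.5763444  -0.33541182  0.05463136] [ 0.25800312 -0.59648571 -2.33611076] [-0.02464591  0.19316165  0.08654928] [ 9.99815168e-01  1.92046448e-02 -1.86582412e-04 -8.81255319e-04]
t 28.88 q [-0.09  0.85  0.89  1.63 -0.75  1.03 -0.5 ] w 0.016
s [-0.001, 0.002, 0.007] w [-0.002, 0.0, 0.001] rows 0.1
```

Still about 2 mm up. I lower it the rest of the way in small steps.

>>> send_rows(
  deltas=[
    [[0,0,0.003],[0,0,0],1],
    [[0,0,0.005],[0,0,0],1],
    [[0,0,0.007],[0,0,0],1],
    [[0,0,0.008],[0,0,0],1],
    [[0,0,0.008],[0,0,0],1],
    [[0,0,0.008],[0,0,0],1],
  ],
)

```text
time_s: 29.38
ee_pos: [0.5763, -0.3354, 0.0524]
eef_rot: [1.0, 0.019, -0.0, -0.001]
wrist_force: [-2.8, 1.6, 5.4]
width: 0.0158
gripper_force: 30.0
```

Contact with the table (about +7 N). I release, then rise.

>>> send_rows(
  deltas=[
    [[0,0,0],[0,0,0],-0.3],
    [[0,0,0],[0,0,0],-0.3],
    [[0,0,0],[0,0,0],-0.3],
    [[0,0,0],[0,0,0],-0.3],
    [[0,0,0],[0,0,0],-0.3],
    [[0,0,0],[0,0,0],-0.3],
    [[0,0,0],[0,0,0],-0.3],
    [[0,0,0],[0,0,0],-0.3],
  ],
)

```text
time_s: 30.05
ee_pos: [0.5763, -0.3353, 0.052]
eef_rot: [1.0, 0.019, -0.0, -0.001]
wrist_force: [-0.1, 0.2, 0.5]
width: 0.0606
gripper_force: 0.0
```

>>> send_rows(
  deltas=[
    [[0,0,-0.05],[0,0,0],-0.3],
    [[0,0,-0.15],[0,0,0],-0.3],
    [[0,0,-0.28],[0,0,0],-0.3],
    [[0,0,-0.4],[0,0,0],-0.3],
    [[0,0,-0.5],[0,0,0],-0.3],
    [[0,0,-0.6],[0,0,0],-0.3],
    [[0,0,-0.7],[0,0,0],-0.3],
    [[0,0,-0.7],[0,0,0],-0.3],
  ],
)

```text
time_s: 30.72
ee_pos: [0.5772, -0.3374, 0.269]
eef_rot: [1.0, 0.019, 0.003, 0.001]
wrist_force: [0.7, -1.3, -0.2]
width: 0.061
gripper_force: 0.0
```

```bash
python3 - <<'E'
from st import *
chk()
a=load("side0")["pixels"].astype(int);d=get_image("side")
b=d["pixels"].astype(int)
m=((abs(a-b).max(2)>60)*255).astype(np.uint8);m=cv2.morphologyEx(m,cv2.MORPH_OPEN,np.ones((2,2)))
k,l,s,c=cv2.connectedComponentsWithStats(m);print([(s[i].tolist()) for i in range(1,k) if s[i,4]>8])
for t_,d_ in(("now",d),("before",load("side0"))):
    r=mask(d_,(0,150,90),(6,255,255),(220,160,285,215));p=pts(r);print(t_,"red",len(p),p.mean(0))
    # jar gold, and count orange in tray box
    g=mask(d_,(12,90,90),(30,255,255),(150,140,210,205));p=pts(g);print("jar gold",len(p),p.mean(0))
    g=mask(d_,(10,140,90),(30,255,255),(325,290,405,350));print("orange in tray",(g>0).sum())
    g=mask(d_,(0,0,0),(180,110,45),(340,270,410,320));p=pts(g);print("bar dark",len(p),p.mean(0) if len(p) else 0)
E
```

```text
t 30.7167 [ 0.57715426 -0.33739126  0.26901133] [ 0.72257539 -1.29057462 -0.15053556] [-0.17  0.65  1.05  1.45 -0.57  1.36 -0.62]
side [[254, 117, 6, 32, 149], [225, 189, 35, 23, 301]]
top [[107, 277, 19, 21, 143]]
[[22, 0, 53, 86, 2268], [321, 0, 152, 89, 5759], [383, 0, 72, 26, 1337], [18, 30, 5, 3, 13], [0, 32, 17, 4, 51], [0, 36, 17, 5, 59], [0, 45, 26, 26, 484], [0, 74, 8, 4, 26], [17, 77, 13, 7, 47], [0, 86, 35, 86, 1641], [335, 92, 129, 92, 4246], [35, 94, 6, 9, 41], [379, 116, 6, 4, 14], [377, 122, 6, 6, 29], [361, 168, 14, 43, 314], [450, 171, 3, 4, 9], [421, 186, 11, 9, 68], [398, 191, 8, 15, 67], [0, 206, 21, 69, 553], [406, 208, 6, 14, 34], [396, 210, 7, 13, 54], [336, 305, 51, 43, 866]]
now red 170 [242.28235294 189.32941176]
jar gold 308 [176.92857143 165.75974026]
orange in tray 0
bar dark 303 [378.47524752 301.07260726]
before red 180 [242.12777778 189.42777778]
jar gold 304 [177.20394737 165.5       ]
orange in tray 724
bar dark 483 [376.67287785 299.41821946]
```

```bash
python3 -c "
from rig import *
print(job_done())"
```

```text
the job is handed in; nothing more can be done
None
```

The job is handed in at about 31 s. The jar got its three brush strokes and has not moved, the brush hangs on its stand, and the empty tray lies flat on the table. All three stones left the tray and none shows on the table, but the camera shows only one merged patch of them in the jar, so I did not count three there.

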